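Fit the blue nest sleeve on the mask-welding fixture

ROBOT

A 6-joint arm with a two-finger parallel gripper is mounted at the origin on the work surface. World frame = base frame: x ahead of the robot, y to its left, z up, the work surface at z = 0. Lengths are in m, angles in rad, forces in N, time in s.
With the tool pointing down it reaches from about 0.325 to 0.9 m from the base axis. Payload 6.1 kg.
Tool frame: the origin (TCP) lies midway between the tips of the shut fingers; the grasp point (between the pads) lies 19 mm behind it; z points along the fingers, y is the line along which they close (so a half turn about z gives the same grasp; the last joint's range is limited). The gripper opens to 85 mm and grips with 20 to 120 N. Pads are 22 mm wide; open, the fingers measure 114 mm over their backs; the gripper's body (76 mm by 85 mm) begins 54 mm behind the grasp point. The pads swing forward as they close: fully open they stand 13 mm farther back than shut.
Start: joints at [-1.325, 0.22, 1.526, -0, 1.395, -0.126], TCP at [0.227, -0.582, 0.231] pointing down, gripper open.
Joint ranges: [-2.98, 2.98], [-0.91, 2.08], [0.09, 2.57], [-1.24, 4.39], [0.2, 2.65], [-2.68, 2.68]. Speed limits (rad/s): [2.57, 2.57, 3.01, 3.14, 3.14, 3.14].

INTERFACE

Orientations are given as [roll, pitch, yaw] about the fixed x, y, z axes, in that order (R = Rz(yaw) Ry(pitch) Rx(roll)).
In Python, from plant import movep, move_l, set_joints, gripper_to, hold, inverse_kinematics, observe, get_image, get_calibration, Unreachable, job_done gives the robot as it stands. Calls block until the motion is done:
- movep(position, orientation): joint-space move of the TCP to a pose.
- move_l(position, feed=0.15, rotation=None, max_force=None): straight line of the TCP; rotation=None keeps the orientation; feed is the mean speed in m/s. With max_force (N) it stops when the force on the tool has changed by that much, and returns True; else False.
- set_joints(angles): joint-space move.
- gripper_to(opening, f_grip=None): finger opening in m; f_grip is the grip in N (None keeps the last); returns when the fingers have stopped.
- hold(seconds).
- inverse_kinematics(position, orientation): joint angles nearest the present ones, or None.
- observe(): the state.
- get_image(name): name is "scene" or "side" or "wrist"; returns (picture, depth): 480x640x3 uint8, red, green, blue; 480x640 float32, m along the optical axis (not along the pixel's ray), 0 where there is no reading.
- get_calibration(name): a dict with "intrinsics" (3x3 intrinsics, pixels), "world_from_camera" (4x4, takes a point from camera to world coordinates). Camera axes: x right, y down, z forward; pixel columns grow to the right and rows downward; lengths in m; the calibration is good to about 2 mm. A picture is of the moment at which its call begins: read the wrist's pose just before it. get_calibration takes no time and is no camera call; for the wrist camera it gives the pose at the moment of the call.
A pose or a line that the arm cannot do raises Unreachable and nothing moves.
- job_done(): hands the job in; it is judged then, once.
The state is a dict: "time_s": time; "q": joint angles; "joint_velocities": joint speeds; "joint_torque": joint torques, N m; "eef_pos": TCP position; "tcp_rot": TCP orientation; "ft_force": force on the tool from outside, world axes, zero at the start; "torque": the same for the moment, N m; "opening": finger opening in m; "grasp_force": force on a finger pad.
Only numpy, scipy, OpenCV 4.12 (cv2) and the standard library are available. Lean on these libraries where they do the work, as an engineer would, in place of code of your own. Each camera call takes 0.05 s, during which the arm holds its last target. There are 200 camera calls.

TASK

Set the welding fixture up for blue valves: pick up the blue sleeve and push it down over the brass spigot until it rests flat on the steel pad. Keep hold of it until it is all the way down, then let go and move clear; leave the orange and the white sleeve standing where they are.

Things in the scene. Friction and masses are not known exactly. Their poses are not given: they have to be found in the camera images.
- blue_mid (a point): Blue sleeve, the one to fit: rigid plastic tube, open at both ends, 46 mm outside diameter, 34 mm bore (6 mm wall), 60 mm tall, about 60 g, standing upright and loose on the bench. The point is its centre, half-way up on the axis (30 mm above its underside); z runs along the axis, up.
- spigot_foot (a point): Foot of the fixed brass spigot, on its axis at the top of the 130 mm square steel pad, 32 mm above the bench; z up. The spigot is 24 mm in diameter, 42 mm tall, its top 12 mm tapering to a 12 mm tip; the sleeve goes on with 5 mm clearance all round. Under the pad lies an aluminium plate 220 x 180 x 20 mm with a black handle, 50 mm above the bench, 115 mm from the spigot along +x of this point.
- orange_mid (a point): Orange sleeve, a bystander: rigid plastic tube, open at both ends, 46 mm outside diameter, 34 mm bore (6 mm wall), 60 mm tall, about 60 g, standing upright and loose on the bench. The point is its centre, half-way up on the axis (30 mm above its underside); z runs along the axis, up.
- white_mid (a point): White sleeve, a bystander: rigid plastic tube, open at both ends, 46 mm outside diameter, 34 mm bore (6 mm wall), 60 mm tall, about 60 g, standing upright and loose on the bench. The point is its centre, half-way up on the axis (30 mm above its underside); z runs along the axis, up.
There are look-alikes about, which are no part of the job. Of the things like the part that bears blue_mid, leave any that is pink; of the rest the larger one is meant.

How it is judged:
By the outcome, as a careful person would: the job done as asked, in the order asked, and still so for the second after the job is handed in, with the robot touching nothing.
It also fails if it takes over 35 s, if anything falls off the work surface, if the arm or the gripper's body presses on something with over 40 N, if the wrist force passes 120 N, or if a joint passes its speed limit or range.

## Working session

There is one attempt and no reset: what is moved stays moved. The work goes in short steps, each a Python script; the robot and the scene stay as the last script left them, time stands still between calls to the robot, and variables do not carry over. Pictures are saved under pics/ and viewed, at most 10 in all, crops included, and the job is handed in when it is done.

```bash
ls; mkdir -p pics; python3 - <<'E'
from plant import *
import cv2,numpy as np
for n in("scene","side"):
    im,d=get_image(n); np.savez(f"{n}.npz",im=im,d=d,**get_calibration(n)); cv2.imwrite(f"pics/{n}.png",im[:,:,::-1])
E
```

```text
pics
```

View pics/scene.png

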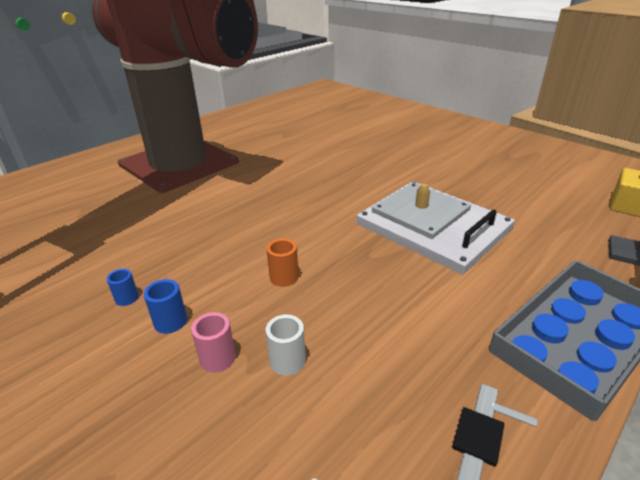

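View pics/side.png

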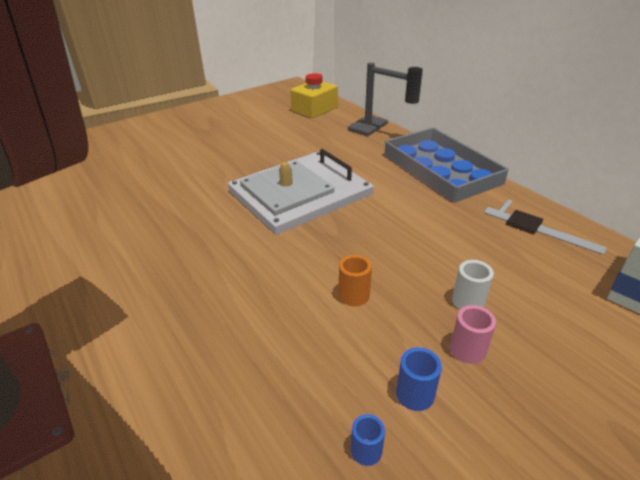

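The scene picture shows the large blue sleeve at (166,306), the small blue look-alike at (122,287), pink at (214,342), orange at (283,262), white at (287,345) and the spigot at (423,197). In the side picture the large blue sleeve is at (419,379) and the spigot at (286,174).

```bash
cat > h.py <<'E'
import numpy as np,cv2
from scipy.optimize import least_squares
def cloud(d,K,T):
    v,u=np.indices(d.shape); P=np.stack([(u-K[0,2])/K[0,0]*d,(v-K[1,2])/K[1,1]*d,d],-1)
    return P@T[:3,:3].T+T[:3,3]
def blob(mask,seed):
    n,l=cv2.connectedComponents(mask.astype(np.uint8)); r=l[seed[1]-4:seed[1]+5,seed[0]-4:seed[0]+5]; k=np.bincount(r[r>0]).argmax(); return l==k
def colour(im,c):
    h,s,v=[x.astype(int) for x in cv2.split(cv2.cvtColor(im,cv2.COLOR_RGB2HSV))]
    return {'blue':(h>105)&(h<130)&(s>150)&(v>50),'orange':(h<12)&(s>190)&(v>110),'white':(s<40)&(v>90),'brass':(h>12)&(h<28)&(s>110)&(v>60)}[c]
def circ(p,r=None):
    # outer-circle fit (robust)
    c0=p.mean(0)
    return least_squares(lambda c:np.hypot(*(p-c).T)-r,c0,loss='soft_l1',f_scale=.001).x
E
python3 - <<'E'
from h import *
seeds={'scene':dict(blue=(166,318),orange=(283,272),white=(287,355),brass=(423,200)),'side':dict(blue=(419,390),orange=(355,290),white=(472,295),brass=(286,178))}
for n in seeds:
    f=np.load(n+'.npz'); im,d,K,T=f['im'],f['d'],f['intrinsics'],f['world_from_camera']
    C=cloud(d,K,T); cam=T[:3,3]; print(n,'cam',cam.round(3))
    for c,s in seeds[n].items():
        try: m=blob(colour(im,c),s)&(d>0)
        except Exception as e: print(c,e); continue
        P=C[m]; x,y,w,h=cv2.boundingRect(m.astype(np.uint8))
        z1=np.percentile(P[:,2],98)
        print(c,m.sum(),(x,y,w,h),'z',np.percentile(P[:,2],[1,50,98]).round(3),end=' ')
        if c=='brass':
            Q=P[(P[:,2]>.036)&(P[:,2]<.06)];print(circ(Q[:,:2],.012).round(4),np.median(P,0).round(4))
        else:
            t=P[P[:,2]>.055]; 
            (cx,cy),r=cv2.minEnclosingCircle(t[:,:2].astype(np.float32))
            # outer wall: near side points
            q=P[(P[:,2]>.008)&(P[:,2]<.045)]; 
            v=P[:,:2].mean(0)-cam[:2]; v/=np.hypot(*v); c0=np.array([cx,cy])
            q=q[((q[:,:2]-c0)@v)<-.005]
            print('rim',(round(cx,4),round(cy,4),round(r,4)),'wall',circ(q[:,:2],.023).round(4),len(q))
    # plate/pad & handle
    hsv=cv2.cvtColor(im,cv2.COLOR_RGB2HSV)
    b=(C[...,2]>.038)&(C[...,2]<.058)&(hsv[...,2]<50)&(d>0)
    n_,l,st,ce=cv2.connectedComponentsWithStats(b.astype(np.uint8))
    for k in range(1,n_):
        if st[k,4]>40: print('dark',st[k],C[l==k].mean(0).round(4))
    pad=(C[...,2]>.027)&(C[...,2]<.037)&(hsv[...,1]<60)&(d>0)
    n_,l,st,ce=cv2.connectedComponentsWithStats(pad.astype(np.uint8))
    for k in range(1,n_):
        if st[k,4]>800:
            X=C[l==k]; print('pad',st[k],np.median(X[:,2]).round(4),cv2.minAreaRect(X[:,:2].astype(np.float32)))
E
```

```text
scene cam [ 0.911 -0.442  0.452]
blue 1625 (144, 280, 43, 53) z [0.005 0.043 0.061] rim (0.4474, -0.2796, 0.0235) wall [ 0.4466 -0.2786] 673
orange 898 (268, 240, 29, 46) z [0.006 0.042 0.061] rim (0.493, -0.1074, 0.0224) wall [ 0.4911 -0.1057] 409
white 1962 (266, 315, 40, 60) z [0.004 0.043 0.061] rim (0.6174, -0.2121, 0.0234) wall [ 0.6163 -0.2117] 726
brass 196873 (0, 0, 640, 480) z [-0.081  0.     0.143] [0.5816 1.029 ] [ 5.383e-01 -1.131e-01  3.000e-04]
dark [195 142  10  12  66] [0.0578 0.0305 0.048 ]
dark [464 211  32  30 176] [0.6701 0.1693 0.0486]
pad [ 372  183  100   54 2571] 0.0324 ((0.5541121959686279, 0.17714661359786987), (0.13092255592346191, 0.13289012014865875), 0.35505998134613037)
pad [ 493  261  147  148 2342] 0.0341 ((0.8699964880943298, 0.080609530210495), (0.2292783558368683, 0.13490822911262512), 84.31616973876953)
side cam [ 0.173 -0.486  0.486]
blue 831 (401, 349, 40, 59) z [0.01  0.058 0.061] rim (0.4448, -0.2814, 0.0219) wall [ 0.4309 -0.3217] 190
orange attempt to get argmax of an empty sequence
white 1460 (453, 260, 41, 48) z [0.005 0.045 0.061] rim (0.6151, -0.2139, 0.0232) wall [ 0.6167 -0.2127] 573
brass 197361 (0, 0, 640, 480) z [-0.074  0.001  0.129] [0.6959 0.4894] [ 0.4336 -0.0817  0.0005]
dark [  0 365  12  41 251] [ 0.0593 -0.0261  0.0465]
pad [ 386  127  123   65 1157] 0.0323 ((0.8682199120521545, 0.07787013798952103), (0.2269369661808014, 0.13667088747024536), 84.11384582519531)
pad [ 240  160   95   53 2433] 0.0325 ((0.5527364611625671, 0.17550668120384216), (0.13150659203529358, 0.13256439566612244), 0.25903210043907166)
```

```bash
python3 - <<'E'
from h import *
from plant import *
for n in("scene","side"):
    f=np.load(n+'.npz'); im,d,K,T=f['im'],f['d'],f['intrinsics'],f['world_from_camera']; C=cloud(d,K,T)
    m=(d>0)&(C[...,2]>.038)&(np.hypot(C[...,0]-.553,C[...,1]-.176)<.04); P=C[m]
    q=P[P[:,2]<.06]; print(n,'spigot',len(q),circ(q[:,:2],.012).round(4),P[:,2].max().round(4),P[P[:,2]>.070].mean(0).round(4))
    t=((d>0)&(C[...,2]>.03)&(C[...,2]<.07)&(abs(C[...,0]-.5)<.2)&(C[...,1]>-.45)&(C[...,1]<-.05)).astype(np.uint8)
    k,l,st,ce=cv2.connectedComponentsWithStats(t)
    for i in range(1,k):
        if st[i,4]>100: print(st[i],np.median(im[l==i],0),[np.round(x,4) for x in cv2.minEnclosingCircle(C[l==i][:,:2].astype(np.float32))],C[l==i][:,2].max())
s=observe(); print(s['tcp_rot'],s['time_s'],get_calibration('wrist')['world_from_camera'].round(3))
E
```

```text
scene spigot 145 [0.5532 0.1782] 0.0756 [0.5547 0.1753 0.0732]
[267 239  31  34 896] [153.  81.  37.] [array([ 0.4926, -0.1066]), np.float64(0.0241)] 0.06180754926878146
[107 269  27  23 455] [ 33.  67. 132.] [array([ 0.357 , -0.2979]), np.float64(0.0185)] 0.04628503375697007
[ 144  280   40   39 1221] [ 33.  67. 133.] [array([ 0.4477, -0.2785]), np.float64(0.0242)] 0.06204375231029463
[ 192  313   42   45 1455] [160.  93. 114.] [array([ 0.5491, -0.2703]), np.float64(0.0238)] 0.062369627573256314
[ 266  315   39   46 1431] [155. 157. 154.] [array([ 0.6178, -0.2122]), np.float64(0.0237)] 0.06233736767726117
side spigot 134 [0.5531 0.1772] 0.0765 [0.5512 0.1738 0.0733]
[ 339  254   33   39 1054] [149.  84.  34.] [array([ 0.4903, -0.1077]), np.float64(0.024)] 0.06242170077155007
[ 456  260   38   38 1147] [144. 143. 137.] [array([ 0.6155, -0.2133]), np.float64(0.024)] 0.062442396452173976
[ 454  305   42   44 1438] [150.  92. 108.] [array([ 0.5475, -0.2723]), np.float64(0.024)] 0.06278486976498182
[ 398  347   44   50 1615] [ 53.  72. 128.] [array([ 0.4459, -0.2801]), np.float64(0.0234)] 0.06261287342812016
[351 414  34  38 768] [ 57.   84.5 141.5] [array([ 0.3546, -0.3005]), np.float64(0.0174)] 0.04717886709051139
[-3.13980311e+00 -2.64436069e-04  3.71726549e-01] 0.1 [[ 0.363 -0.897 -0.254  0.291]
 [-0.932 -0.35  -0.097 -0.556]
 [-0.002  0.272 -0.962  0.373]
 [ 0.     0.     0.     1.   ]]
```

```bash
cat > look.py <<'E'
from plant import *
from h import *
def look(name):
    c=get_calibration('wrist'); im,d=get_image('wrist'); cv2.imwrite(f'pics/{name}.png',im[:,:,::-1])
    np.savez(name+'.npz',im=im,d=d,**c); return im,d,cloud(d,c['intrinsics'],c['world_from_camera'])
E
python3 - <<'E'
from look import *
movep([.553,.176,.20],[np.pi,0,0]); im,d,C=look('w_sp'); print(observe()['time_s'],observe()['q'].round(2))
P=C[(d>0)&(C[...,2]>.038)&(C[...,2]<.08)&(np.hypot(C[...,0]-.553,C[...,1]-.176)<.03)]
print(len(P),circ(P[P[:,2]<.06][:,:2],.012),P[P[:,2]>.072].mean(0),P.max(0))
movep([.447,-.279,.20],[np.pi,0,0]); im,d,C=look('w_bl'); print(observe()['time_s'])
m=(d>0)&(C[...,2]>.05)&(C[...,2]<.07)&(np.hypot(C[...,0]-.447,C[...,1]+.279)<.04)
P=C[m]; print(len(P),cv2.minEnclosingCircle(P[P[:,2]>.057][:,:2].astype(np.float32)))
a=cv2.imread('pics/w_sp.png');b=cv2.imread('pics/w_bl.png');cv2.imwrite('pics/both.png',cv2.resize(np.hstack([a,b]),(800,300)))
E
```

```text
3.05 [ 0.17  0.14  1.68 -0.    1.32  1.74]
929 [0.55319817 0.17876075] [0.55388834 0.1785941  0.07371283] [0.56553292 0.1905862  0.07543228]
4.8083
1489 ((0.4470648169517517, -0.2779923677444458), 0.022946830838918686)
```

View pics/both.png

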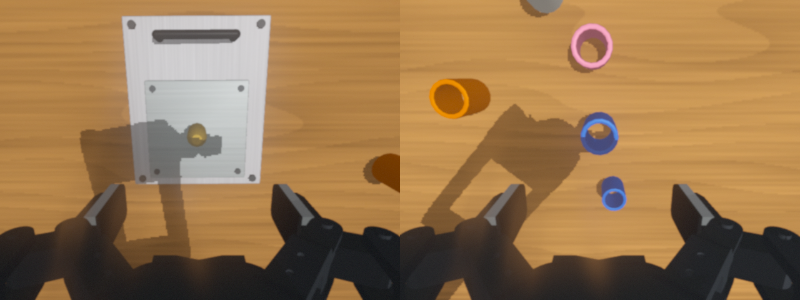

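The wrist view has the spigot at about (394,270) in its 640x480 frame on the left, and the big blue sleeve at about (318,213) on the right, with the small blue and pink clear of the finger line (y). Both agree with the fixed cameras, so I'll grasp.

```bash
python3 - <<'E'
from look import *
x,y=.447,-.2783
gripper_to(.075); move_l([x,y,.10],feed=.2,rotation=[np.pi,0,0]); print(move_l([x,y,.024],feed=.08,max_force=8))
gripper_to(.03,f_grip=30); s=observe(); print(s['opening'],s['grasp_force'],s['eef_pos'],s['time_s'])
move_l([x,y,.17],feed=.15); s=observe(); print(s['opening'],s['grasp_force'],s['time_s'],s['ft_force'])
im,d,C=look('w_held'); P=C[(d>0)&(C[...,2]>.15)&(np.hypot(C[...,0]-x,C[...,1]-y)<.05)&colour(im,'blue')]
t=s['eef_pos']; print(t,len(P),P[:,2].min(),P[:,2].max())
if len(P): z=np.percentile(P[:,2],97); r=P[P[:,2]>z-.006]; print(z,cv2.minEnclosingCircle(r[:,:2].astype(np.float32)))
E
```

```text
False
0.04531106819564349 31.070456877350807 [ 0.44748534 -0.27867451  0.02475683] 7.2083
0.0447100217273522 30.705714840441942 8.3333 [ 1.02377226  0.46174714 -0.62088162]
[ 0.44632689 -0.27773034  0.16868157] 14384 0.1500206536048929 0.20631602298530471
0.20451237044090986 ((0.4467342793941498, -0.27760276198387146), 0.023556983098387718)
```

View pics/w_held.png

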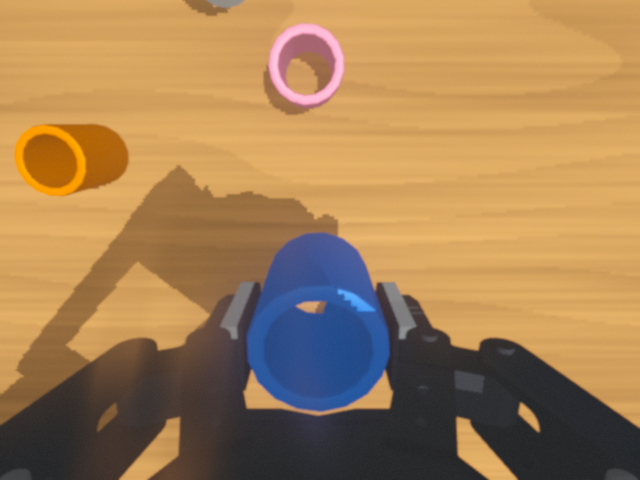

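The sleeve is held between the pads, rim centred near (318,345), and its rim centre is within 0.5 mm of the TCP. Next I'll carry it over and check its tilt.

```bash
python3 - <<'E'
from look import *
f=np.load('w_held.npz'); C=cloud(f['d'],f['intrinsics'],f['world_from_camera'])
c=C[240:290,310:330].reshape(-1,3); c=c[(c[:,2]>.14)&(c[:,0]>.462)]; print('tilt dx/dz',np.polyfit(c[:,2],c[:,0],1),len(c),np.ptp(c[:,2]))
R=[np.pi,0,0]
move_l([.5533,.1785,.17],feed=.25,rotation=R); move_l([.5533,.1785,.112],feed=.1)
s=observe(); print(s['eef_pos'],s['opening'],s['grasp_force'],s['time_s'])
for n in('scene','side'):
    im,d=get_image(n); k=get_calibration(n); C=cloud(d,k['intrinsics'],k['world_from_camera'])
    P=C[(d>0)&colour(im,'blue')&(np.hypot(C[...,0]-.553,C[...,1]-.178)<.05)]; print(n,len(P),P[:,2].min(),P[:,2].max())
    cv2.imwrite(f'pics/{n}2.png',im[:,:,::-1])
a=cv2.imread('pics/scene2.png')[100:250,330:530];b=cv2.imread('pics/side2.png')[80:230,190:390]
cv2.imwrite('pics/hov.png',cv2.resize(np.hstack([a,b]),(800,300)))
E
```

```text
tilt dx/dz [0.10396789 0.44972183] 1000 0.15537078602396784
[0.55366312 0.17852544 0.1123688 ] 0.04500886680139585 30.714322607964277 11.1417
scene 642 0.09088235122281502 0.16545259620997455
side 98 0.09405043716332101 0.14890650806613215
```

View pics/hov.png

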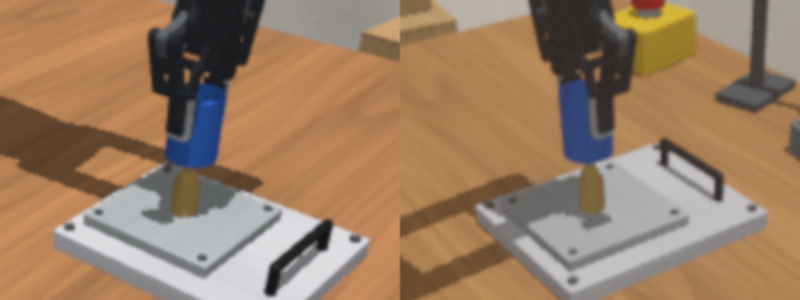

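The sleeve hangs centred above the spigot in both views: left panel, sleeve bottom at (190,160) over the tip at (187,172); right panel, (588,158) over (590,167). Now I'll lower it, with a force stop.

```bash
python3 - <<'E'
from look import *
st=move_l([.5533,.1785,.062],feed=.06,max_force=8); s=observe(); print(st,s['eef_pos'],s['ft_force'],s['time_s'])
if not st:
    st=move_l([.5533,.1785,.051],feed=.02,max_force=6); s=observe(); print(st,s['eef_pos'],s['ft_force'],s['opening'],s['time_s'])
for n in('scene','side'):
    im,d=get_image(n); cv2.imwrite(f'pics/{n}3.png',im[:,:,::-1])
a=cv2.imread('pics/scene3.png')[100:250,330:530];b=cv2.imread('pics/side3.png')[80:230,190:390]
cv2.imwrite('pics/dn.png',cv2.resize(np.hstack([a,b]),(800,300)))
E
```

```text
False [0.55372022 0.1785816  0.06242765] [ 0.34148263 -0.35388548 -0.96175374] 12.225
True [0.55393354 0.17859023 0.05677762] [-0.83848359 -0.63245837  4.40008258] 0.044876997667440556 12.6167
```

View pics/dn.png

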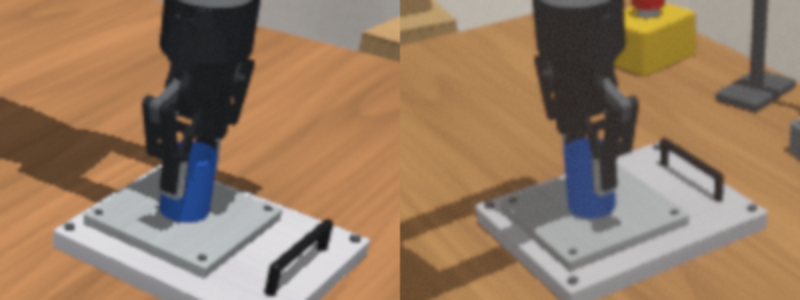

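The sleeve is over the spigot with its base on the pad, at (188,215) on the left and (592,212) on the right. The contact height of 0.0568 matches the grasp height plus 32 mm, so I'll release and retreat.

```bash
python3 - <<'E'
from look import *
gripper_to(.075); hold(.2); move_l([.5533,.1785,.22],feed=.15); s=observe(); print(s['eef_pos'],s['time_s'])
im,d,C=look('w_end'); P=C[(d>0)&colour(im,'blue')&(np.hypot(C[...,0]-.553,C[...,1]-.178)<.04)]
z=np.percentile(P[:,2],98);r=P[P[:,2]>z-.005];print(z,r[:,2].std(),np.linalg.lstsq(np.c_[r[:,:2]-r[:,:2].mean(0),np.ones(len(r))],r[:,2],rcond=None)[0],cv2.minEnclosingCircle(r[:,:2].astype(np.float32)))
E
```

```text
[0.55257807 0.17836987 0.21867958] 14.5583
0.09316415231950015 0.0006855200732979171 [ 0.00704619 -0.00699453  0.09186025] ((0.556145966053009, 0.17930562794208527), 0.021391557529568672)
```

View pics/w_end.png

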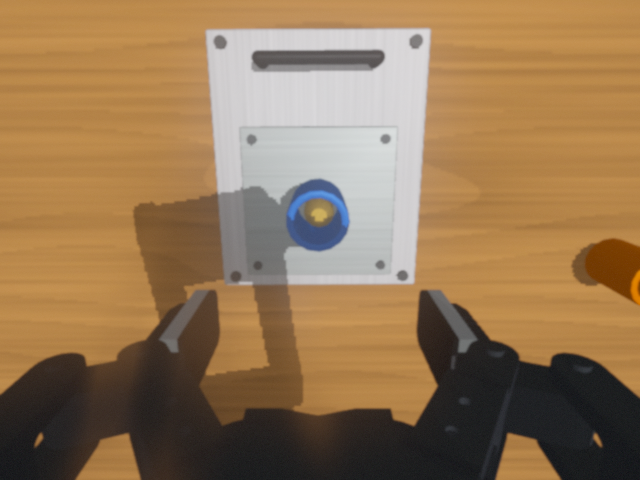

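The sleeve stands at (318,215) around the spigot. Its rim is at 92 mm (32 + 60) and level, the gripper is clear, and the orange sleeve is still standing.

```bash
python3 -c "
from plant import *
print(job_done())"
```

```text
the job is handed in; nothing more can be done
None
```

The blue sleeve is over the spigot and resting flat on the steel pad, the gripper is released and clear, the orange and white sleeves were not touched, and the job was handed in at about 15 s.

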